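# Fit the splined hand lever to the nipping press and nip the work

## Task

Fit the hand lever with the splined (cross-shaped) bore onto the splined end of the nipping press's screw, fully home on its shoulder and with its handle out over the right-hand side of the press, and let go of it. Then swing the lever clockwise (seen from above) until the press is fully closed on the work, and leave it there. Leave the other lever and everything else on the bench where it is.

Things in the scene. Friction and masses are not known exactly. Their poses are not given: they have to be found in the camera images.
- lever: Lever to fit, lying hub upright on the 3 mm mat: dark steel, 0.65 kg, octagonal hub 60 mm over flats, 34 high; bar arm 20 wide, 12 thick, mid-height 15 above the underside; black ball knob. Origin: hub's underside centre, x along the arm, z up. Flats face every 45 deg from x, arm at 0. Cross bore: 4 grooves along +-x, +-y, 11.4 wide, reaching radius 17.2; lands at radius 13.2.
- lever_knob (a point): Centre of the lever's ball knob (30 mm diameter), 155 mm from the hub's axis along the arm and 15 mm above the plane of the hub's underside; its axes are the lever's.
- square_lever: Shorter lever that does not belong to this press: same octagonal hub but with a plain 18 mm square hole, knob centred 125 mm from the hub's axis. Also lies on the mat; which of the two lies nearer the press varies. Origin and axes as for the lever. Leave it alone.
- press: Grey nipping press, fixed: base 170 x 250 mm; columns 100 mm either side (y); bridge 46 mm wide, top 180 above the bench (column nuts to 190); boss 72 in diameter, top 194; platen over two pressing boards. Origin: bench level under the screw's axis. Its front faces the robot, x points away from it, y to the press's left as the robot sees it: its right-hand side is -y.
- screw_seat (a point): Screw's axis at the top of its 60 mm collar, 200 mm up: the hub's underside rests here when home. z up; x, y turn with the screw and run along its teeth. Above it, spline 32 mm long: core 24 mm in diameter, 4 teeth along +-x, +-y, 9 wide, reaching radius 16; then a tapered nose 14 high (24 to 17 diameter). Turns in place, stays where left; friction 0.35 N m (3 N at the knob).
- screw (a joint): Angle of the screw (rad), growing clockwise seen from above, which lowers the platen 3.8 mm per rad. At 0 the teeth lie along the press's x and y. Starts between -0.5 and 0.5; a hard stop at 1.05 means fully closed on the boards.
- maul: Maul standing upright on its white plastic head on the mat, wooden handle up, 62 mm in diameter, 208 mm high; origin at the centre of its underside. Leave it standing.
- punch_block: Wooden block 55 x 150 x 40 mm with four steel punches standing in it, 115 mm high overall; origin at the centre of its underside, long side along y.
- glue_jar: White glue jar, 72 mm in diameter, 85 mm high; origin at the centre of its underside.
- wax_tin: Round aluminium tin, 66 mm in diameter, 34 mm high; origin at the centre of its underside.
- dye_bottle: White dye bottle left of the press, 54 mm in diameter, 135 mm high; origin at the centre of its underside.
- steel_square: Flat steel L-square, 190 x 132 mm, 5 mm thick, lying on the bench in front of the press; origin at the middle of its long leg's underside, the long leg along x, the short leg towards +y at its -x end.
- hammer: Hammer lying on the bench to the left of the press, 260 mm long, wooden handle to -x; origin on its underside at mid-length.
Things that resemble listed ones, but are neither listed nor needed, are in the scene too. What is shaped like the lever but pink is not meant.

How it is judged:
On the way, in this order (a step that is already met when the one before it is completed fails the run):
1. the splined lever is fully home on the screw with its handle over the right-hand side of the press, let go, the press still open (z of lever in the frame of screw_seat below 0.004 m and horizontal distance between lever and screw_seat below 0.004 m and y of lever_knob in the frame of press below -0.105 m and value of joint screw below 0.75 rad and contact force between lever and the fingers below 0.3 N), for 0.2 s.
2. the lever, still home, has been swung clockwise until the press is closed (value of joint screw above 0.99 rad and z of lever in the frame of screw_seat below 0.004 m and horizontal distance between lever and screw_seat below 0.004 m), for 0.1 s.
At the end, for the whole second after the job is handed in: Lever hub home on the screw's shoulder (within 4 mm in height and sideways), fitted with its handle within about 45 degrees of the press's right and let go before closing; screw turned to its closed stop (at least 0.99 of 1.05 rad); lever at rest; nothing else moved over 30 mm or tipped (all of step 2 and z of lever in the frame of screw_seat above -0.004 m and linear speed of lever below 0.02 m/s); the robot touches nothing.
It fails at once if the other lever has been moved (distance of square_lever from where it was at the start of the episode above 0.03 m).
It fails at once if a bystander on the bench has been moved or knocked over (distance of any of maul, punch_block, glue_jar, wax_tin, dye_bottle, steel_square, hammer from where it was at the start of the episode above 0.03 m or angle between any of maul, glue_jar, dye_bottle's own z axis and vertical above 0.5 rad).
It also fails if it takes over 64 s, if anything falls off the work surface, if the arm or the gripper's body presses on something with over 40 N, if the wrist force passes 120 N, or if a joint passes its speed limit or range.

## Robot

A 6-joint arm with a two-finger parallel gripper is mounted at the origin on the work surface. World frame = base frame: x ahead of the robot, y to its left, z up, the work surface at z = 0. Lengths are in m, angles in rad, forces in N, time in s.
With the tool pointing down it reaches from about 0.35 to 0.775 m from the base axis. Payload 7.3 kg.
Tool frame: the origin (TCP) lies at the centre of the arm's flange, where the gripper is bolted on; the fingertips stand 178 mm ahead of it and the grasp point (between the pads) lies 159 mm ahead of it (tip_extent is the distance from the TCP to the fingertips, in m); z points along the fingers, y is the line along which they close (so a half turn about z gives the same grasp; the last joint's range is limited). The gripper opens to 92 mm and grips with 3 to 60 N. Pads are 19 mm wide; open, the fingers measure 130 mm over their backs; the gripper's body (75 mm by 190 mm) begins 47 mm behind the grasp point.
Start: joints at [-1.272, 0.342, 1.524, -0, 1.275, -0.146], TCP at [0.226, -0.474, 0.405] pointing down, gripper open.
Joint ranges: [-2.53, 2.53], [-0.77, 2.02], [0.04, 2.7], [-1, 4.14], [0.28, 2.66], [-3.11, 3.11]. Speed limits (rad/s): [2.57, 2.57, 3.14, 3.14, 3.14, 3.14].

## Interface

Orientations are given as [roll, pitch, yaw] about the fixed x, y, z axes, in that order (R = Rz(yaw) Ry(pitch) Rx(roll)).
In Python, from cell import * gives the robot as it stands.
- The arm moves only by the tool arm_command, never from a script. Its arguments are lists of equal length, an entry for each row: "xyz": the shift along the world's x, y, z in mm, a list of three; "spin": the turn about the world's z in degrees. In form: {"xyz": [[tx, ty, tz], ...], "spin": [spin, ...]}. A call has 1 to 20 rows; each row shifts and turns the commanded pose from where the row before left it; what a row does not reach is not made up. A row lasts 1/10 s, in which the tool goes at most 50 mm and 8.59 degrees, less where a joint would pass 70% of its speed; a pose out of reach is approached as far as the arm can. A call with a gripper value outside its range is refused whole. "jaw" is the opening, from -1 (shut) to 1 (fully open), set as the call begins (left out, the last holds). The fingers move at their own pace and stop on an object; "squeeze" is the grip in N (left out, the last holds). Time passes only in rows, so rows that do not move let the fingers close. It gives the time, the measured TCP pose, the force, the opening and the grip force at its end, in the units of the state.
- observe(): the state, without advancing time (a new reading comes with each control period).
- read_camera(name): name is "side" or "top"; returns a dict with "img" (400x640x3 uint8, red, green, blue), "depth" (400x640 float32, m along the optical axis (not along the pixel's ray), 0 where there is no reading), "fx", "fy", "cx", "cy" (pixels), "dist_coeffs" ([k1, k2, p1, p2, k3] as OpenCV has them; the pictures are not rectified), "world_from_camera" (4x4, takes a point from camera to world coordinates). Camera axes: x right, y up, looking along -z (the intrinsics and any distortion apply to the point x, -y, -z); pixel columns grow to the right and rows downward; lengths in m; the calibration is good to about 2 mm. A picture is of the moment at which its call begins.
- hand_in(): hands the job in; it is judged then, once.
The state is a dict: "time": time; "qpos": joint angles; "qvel": joint speeds; "joint_efforts": joint torques, N m; "tool_pos": TCP position; "tool_rot": TCP orientation; "contact_force": force on the tool from outside, world axes, zero at the start; "torque": the same for the moment, N m; "opening": finger opening in m; "grip_force": force on a finger pad.
Only numpy, scipy, OpenCV 4.12 (cv2) and the standard library are available. Lean on these libraries where they do the work, as an engineer would, in place of code of your own. Each camera call takes 0.05 s, during which the arm holds its last target. There are 200 camera calls.

## Working session

There is one attempt and no reset: what is moved stays moved. The work goes in short steps, Python scripts to look and compute and a tool call to move; the robot and the scene stay as the last step left them, time stands still between calls to the robot, and variables do not carry over. Pictures are saved under pics/ and viewed, at most 10 in all, crops included, and the job is handed in when it is done.

Besides the shell and the picture viewer there is one more tool, called after "Call:" as a command line: name --pt "numbers of a row" for each row, then --argument value for the rest. arm_command: Moves the arm, as the interface text tells. Its arguments: {"type":"object","properties":{"xyz":{"type":"array","items":{"type":"array","items":{"type":"number"}}},"spin":{"type":"array","items":{"type":"number"}},"jaw":{"type":"number"},"squeeze":{"type":"number"}},"required":["xyz","spin"]}

```bash
mkdir -p pics; ls
cat > h.py <<'E'
from cell import *
import numpy as np, cv2, pickle
def grab(n,save=None):
    c=read_camera(n)
    if save: cv2.imwrite('pics/'+save,c['img'][:,:,::-1])
    pickle.dump(c,open(f'{n}.pkl','wb')); return c
def load(n): return pickle.load(open(f'{n}.pkl','rb'))
def K(c): return np.array([[c['fx'],0,c['cx']],[0,c['fy'],c['cy']],[0,0,1.]])
def cloud(c):
    H,W=c['depth'].shape; u,v=np.meshgrid(np.arange(W),np.arange(H))
    p=cv2.undistortPoints(np.stack([u,v],-1).reshape(-1,1,2).astype(np.float64),K(c),np.array(c['dist_coeffs'])).reshape(H,W,2)
    d=c['depth']; P=np.stack([p[...,0]*d,-p[...,1]*d,-d],-1); T=np.array(c['world_from_camera'])
    P=P@T[:3,:3].T+T[:3,3]; P[d==0]=np.nan; return P
def proj(c,X):
    T=np.linalg.inv(np.array(c['world_from_camera'])); p=np.atleast_2d(X)@T[:3,:3].T+T[:3,3]
    p=p*[1,-1,-1]; return cv2.projectPoints(p,np.zeros(3),np.zeros(3),K(c),np.array(c['dist_coeffs']))[0].reshape(-1,2)
E
python3 - <<'E'
from h import *
for n in('top','side'):
    c=grab(n,n+'0.png'); print(n,c['fx'],np.round(c['world_from_camera'],3).tolist(),c['dist_coeffs'])
print(observe())
E
```

```text
pics
top 443.8521193318118 [[0.021, 0.983, -0.181, 0.271], [-1.0, 0.024, 0.011, -0.089], [0.015, 0.181, 0.983, 1.618], [0.0, 0.0, 0.0, 1.0]] [-0.09910026  0.          0.          0.          0.        ]
side 491.44456797982485 [[0.892, 0.316, -0.323, 0.018], [-0.451, 0.641, -0.62, -1.095], [0.011, 0.699, 0.715, 1.304], [0.0, 0.0, 0.0, 1.0]] [-0.0842182  0.         0.         0.         0.       ]
{'time': 0.1, 'qpos': array([-1.27200881e+00,  3.42690692e-01,  1.52494686e+00, -1.90859542e-05,
        1.27539103e+00, -1.46044387e-01]), 'qvel': array([-0.00037162, -0.00134558, -0.00216558,  0.00182842, -0.00185815,
       -0.00032388]), 'joint_efforts': array([ 1.02245183e-03, -4.32006097e+01, -2.44694120e+01,  7.19212135e-02,
        5.26149804e-02, -6.17458477e-05]), 'tool_pos': array([ 0.22587178, -0.47379433,  0.40408588]), 'tool_rot': array([-3.14016935e+00, -1.90907772e-04,  4.44837339e-01]), 'contact_force': array([-0.25948777,  0.04422478, -0.31657356]), 'torque': array([ 0.02049059, -0.04086897,  0.0127298 ]), 'grip_force': 0.0, 'opening': 0.09201630449570132}
```

View pics/top0.png

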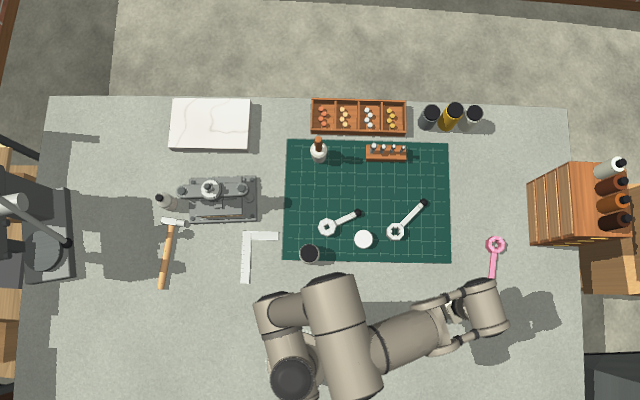

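View pics/side0.png

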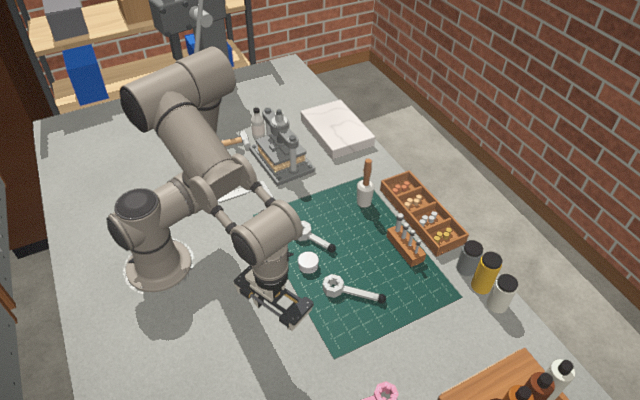

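Top view candidates for the lever are the hub at (327,227) with knob at (358,212), the hub at (395,231) with knob at (425,203), and the pink decoy at (496,243). The press screw is at (210,188). Next I'll measure both levers and take a close crop.

Run:
```python
from h import *
c=load('top'); P=cloud(c)
a=cv2.resize(c['img'][180:260,300:440],None,fx=5.5,fy=5.5,interpolation=cv2.INTER_CUBIC)[:,:,::-1]
b=cv2.resize(c['img'][160:225,160:265],None,fx=5.5,fy=5.5,interpolation=cv2.INTER_CUBIC)[:,:,::-1]
im=np.zeros((440,770,3),np.uint8); im[:a.shape[0],:a.shape[1]]=a
cv2.imwrite('pics/crop_lev.png',im); cv2.imwrite('pics/crop_press.png',b)
for nm,px in dict(A_hub=(327,227),A_knob=(358,212),B_hub=(395,231),B_knob=(425,203),boss=(210,188),glue=(363,239),maul=(318,142),tin=(309,254),nut1=(182,192),nut2=(242,188)).items():
    u,v=px; print(nm,np.round(P[v,u],3),np.round(np.nanmax(P[v-4:v+5,u-4:u+5,2]),3))
# hub masks
z=P[...,2]
for nm,(u,v) in dict(A=(327,227),B=(395,231)).items():
    w=np.zeros(z.shape,bool); w[v-15:v+16,u-15:u+16]=1
    m=w&(z>0.030)&(z<0.045); q=P[m]; print(nm,m.sum(),q.min(0),q.max(0),cv2.minEnclosingCircle(q[:,:2].astype(np.float32)))
    w=np.zeros(z.shape,bool); w[v-38:v+12,u-12:u+42]=1
```

```text
A_hub [ 0.481 -0.092  0.006] 0.046
A_knob [ 0.535 -0.203  0.036] 0.041
B_hub [ 0.473 -0.343 -0.003] 0.044
B_knob [ 0.574 -0.449  0.033] 0.039
boss [0.569 0.287 0.23 ] 0.249
glue [ 0.437 -0.222  0.037] 0.047
maul [ 0.739 -0.055  0.207] 0.218
tin [ 0.376 -0.032  0.086] 0.098
nut1 [0.563 0.393 0.185] 0.197
nut2 [0.579 0.19  0.195] 0.199
A 204 [ 0.44791405 -0.12748434  0.03029997] [ 0.51046238 -0.05955795  0.0448198 ] ((0.48326176404953003, -0.09730120748281479), 0.03882269561290741)
B 177 [ 0.4386438  -0.39261901  0.03014693] [ 0.51388649 -0.30762803  0.0448751 ] ((0.48322397470474243, -0.3516770601272583), 0.05125109478831291)
```

View pics/crop_lev.png

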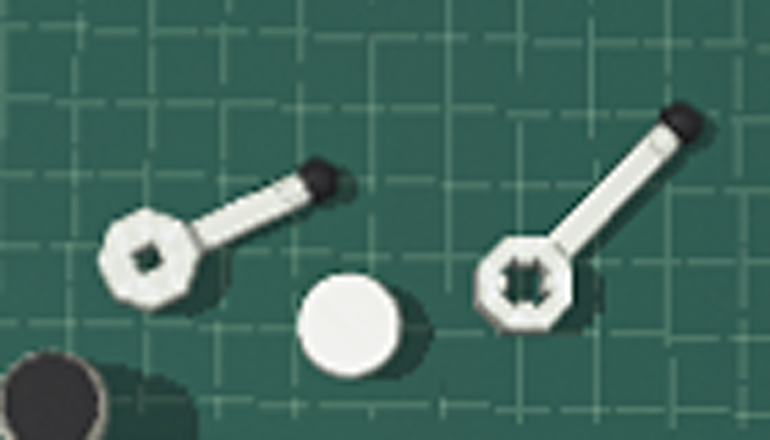

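View pics/crop_press.png

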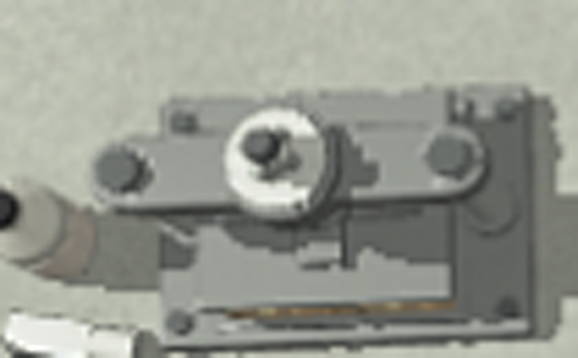

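The cross bore is on the right-hand lever, with its hub at (395,231) and knob at (424,202). The left lever has a square hole, so it is the one to leave alone. The collar sits at about (210,189) and the nose at about (208,186). Next come exact fits of the lever, collar and press yaw.

```bash
cat > fit.py <<'E'
from h import *
from scipy.optimize import minimize
def cover(c,polys,box,ss=8):
    u0,v0,u1,v1=box; im=np.zeros(((v1-v0)*ss,(u1-u0)*ss),np.uint8)
    for X,val in polys:
        p=(proj(c,X)+0.5-[u0,v0])*ss
        cv2.fillPoly(im,[np.round(p*16).astype(np.int32)],int(val),shift=4)
    return cv2.resize(im,(u1-u0,v1-v0),interpolation=cv2.INTER_AREA)/255.
def place(xy,z,x,y,a):
    xy=np.array(xy); R=np.array([[np.cos(a),-np.sin(a)],[np.sin(a),np.cos(a)]]); q=xy@R.T+[x,y]
    return np.c_[q,np.full(len(q),z)]
circ=lambda r,n=48:[(r*np.cos(t),r*np.sin(t)) for t in np.linspace(0,2*np.pi,n,endpoint=False)]
octo=[(.03/np.cos(np.pi/8)*np.cos(t),.03/np.cos(np.pi/8)*np.sin(t)) for t in np.pi/8+np.arange(8)*np.pi/4]
def cross(w,r): return [(r,-w),(r,w),(w,w),(w,r),(-w,r),(-w,w),(-r,w),(-r,-w),(-w,-w),(-w,-r),(w,-r),(w,-w)]
E
python3 - <<'E'
from fit import *
c=load('top'); g=c['img'].astype(float).mean(2)
box=(375,190,440,250); I=g[box[1]:box[3],box[0]:box[2]]
print('levels',np.percentile(I,[5,50,98]))
B=np.clip((I-90)/(225-90),0,1)
def f(p):
    x,y,a=p
    m=cover(c,[(place([(.028,-.01),(.141,-.01),(.141,.01),(.028,.01)],.024,x,y,a),255),(place(octo,.037,x,y,a),255),(place(cross(.0057,.0172),.037,x,y,a),0)],box)
    return ((m-B)**2).sum()
for a0 in(-.7,-.8,-.9):
    r=minimize(f,[.473,-.345,a0],method='Nelder-Mead',options=dict(initial_simplex=[[.473,-.345,a0],[.48,-.345,a0],[.473,-.338,a0],[.473,-.345,a0+.1]],xatol=1e-5,fatol=1e-4)); print(np.round(r.x,4),np.degrees(r.x[2]),r.fun)
# knob check: dark blob on plane z=.018
P=cloud(c); k=(g<60); k[:190]=0;k[215:]=0;k[:,:412]=0;k[:,435:]=0; v,u=np.where(k); print('knob',np.median(P[k],0),u.mean(),v.mean())
# collar / screw
box=(196,174,226,206); I=g[box[1]:box[3],box[0]:box[2]]
np.set_printoptions(linewidth=250); print(I.astype(int))
z=P[...,2]; print((z[box[1]:box[3],box[0]:box[2]]*1000).round())
for n,(u,v) in dict(l=(182,191),r=(242,188)).items():
    w=np.zeros(z.shape,bool); w[v-9:v+10,u-9:u+10]=1; w&=(z>.1855)&(z<.2); print(n,w.sum(),P[w].mean(0))
w=np.zeros(z.shape,bool);w[170:215,170:255]=1;w&=(z>.172)&(z<.186)
print('bridge',cv2.minAreaRect(P[w][:,:2].astype(np.float32)),P[w][:,2].mean())
E
```

```text
levels [ 54.65        75.66666667 234.00666667]
[ 0.469  -0.3372 -0.7621] -43.66677898009097 12.503346407338316
[ 0.4689 -0.337  -0.7611] -43.607313239075616 12.169770432285988
[ 0.4693 -0.3374 -0.76  ] -43.545360090432226 12.362016719326585
knob [ 0.57439738 -0.44703546  0.00881974] 423.7590361445783 204.6144578313253
[[178 178 179 179 178 177 178 180 179 176 179 187 188 182 181 182 186 186 187 187 189 184 185 183 181 180 183 184 183 181]
 [179 176 178 181 182 180 178 179 180 178 178 181 183 179 177 183 188 187 185 187 188 182 185 187 185 184 185 184 178 178]
 [180 177 179 182 183 181 179 179 182 183 183 180 177 180 183 188 172 168 162 173 177 174 156 159 167 166 165 165 163 161]
 [170 164 164 168 165 165 163 166 169 170 179 180 164 163 167 170 148 147 146 157 160 160 138 141 151 147 146 148 149 146]
 [149 146 148 149 147 147 145 147 148 149 160 166 149 142 144 137 144 150 138 153 153 153 154 154 154 150 150 150 150 150]
 [146 153 152 152 153 153 153 153 152 150 147 146 153 163 166 147 151 145 130 144 149 152 151 150 150 151 151 150 150 150]
 [147 153 152 153 153 153 153 152 149 147
[... 7567 characters left out ...]
.  94.  83.  82.  83.  81.]
 [ 79.  77.  78.  85.  82.  82.  85.  82.  82.  83.  87.  79.  79.  86.  83.  78.  83.  83.  91.  89.  93.  94.  92.  91.  98.  92.  86.  82.  84.  81.]
 [ 81.  83.  81.  84.  79.  79.  85.  83.  79.  81.  83.  81.  83.  84.  82.  82.  78.  81.  93.  98.  89.  90.  86.  96.  93.  98.  89.  85.  81.  76.]
 [ 80.  75.  81.  78.  87.  84.  75.  78.  82.  84.  80.  81.  82.  78.  81.  76.  81.  79.  97.  93.  88.  94.  88.  87.  98.  96.  90.  79.  82.  84.]]
l 55 [0.56754209 0.39210908 0.19024188]
r 54 [0.58187674 0.19491629 0.18970888]
bridge ((0.5682327747344971, 0.29418447613716125), (0.058406535536050797, 0.24349793791770935), 4.84553861618042) 0.1800992056821015
```

```bash
cat >> fit.py <<'E'
def avg(n,k=8):
    cs=[read_camera(n) for _ in range(k)]; c=cs[0]
    d=np.stack([x['depth'] for x in cs]).astype(float); d[d==0]=np.nan; c['depth']=np.nan_to_num(np.nanmedian(d,0))
    c['img']=np.mean([x['img'] for x in cs],0); pickle.dump(c,open(f'{n}.pkl','wb')); return c
def hmap(c,slices,box,ss=4):
    """slices: (xyz polygon) ascending z; returns height image in m (0 where none)"""
    u0,v0,u1,v1=box; im=np.zeros(((v1-v0)*ss,(u1-u0)*ss),np.float32)
    for X in slices:
        p=(proj(c,X)+0.5-[u0,v0])*ss
        cv2.fillPoly(im,[np.round(p*16).astype(np.int32)],float(X[0,2]),shift=4)
    return cv2.resize(im,(u1-u0,v1-v0),interpolation=cv2.INTER_AREA)
def lever_sl(x,y,a,z0=.003):
    L=[]
    for z in np.arange(0,.0341,.003):
        if .009<=z<=.021: L.append(place([(.028,-.01),(.145,-.01),(.145,.01),(.028,.01)],z0+z,x,y,a))
        if z<=.03: L.append(place([(.155+q,w) for q,w in circ(max(1e-3,(.015**2-(z-.015)**2))**.5)],z0+z,x,y,a))
        L.append(place(octo,z0+z,x,y,a))
    return L
def screw_sl(x,y,a):
    L=[place(circ(.036),.194,x,y,a)]+[place(circ(.03),z,x,y,a) for z in(.196,.198,.2)]
    L+=[place(s,z,x,y,a) for z in np.arange(.202,.2325,.002) for s in(cross(.0045,.016),circ(.012))]
    return L+[place(circ(.012-.0035*(z-.232)/.014),z,x,y,a) for z in np.arange(.234,.2461,.002)]
def hfit(c,sl,p0,box,lo,st=(.004,.004,.08),cap=.015):
    Z=cloud(c)[...,2][box[1]:box[3],box[0]:box[2]]
    def f(p):
        m=hmap(c,sl(*p),box); a=np.where(m>lo,m,lo); b=np.clip(np.nan_to_num(Z,nan=lo),lo,None)
        return np.minimum(np.abs(a-b),cap).sum()*1000
    p0=np.array(p0); S=[p0]+[p0+np.eye(3)[i]*st[i] for i in range(3)]
    r=minimize(f,p0,method='Nelder-Mead',options=dict(initial_simplex=S,xatol=1e-5,fatol=1e-3)); return r.x,r.fun
E
python3 - <<'E'
from fit import *
t=avg('top'); s=avg('side')
print('uv',proj(s,[[.575,.293,.2],[.47,-.34,.037]]))
for a in(-.9,-.7): print('lever top',hfit(t,lever_sl,(.472,-.34,a),(375,190,440,250),.012))
u,v=proj(s,[[.47,-.34,.037]])[0].astype(int)
print('lever side',hfit(s,lever_sl,(.472,-.34,-.76),(u-25,v-30,u+65,v+30),.012))
for n,c in(('top',t),('side',s)):
    u,v=proj(c,[[.575,.293,.21]])[0].astype(int); b=(u-16,v-16,u+16,v+14)
    R=[hfit(c,screw_sl,(.575,.293,a),b,.19,(.003,.003,.1)) for a in np.radians([-35,-20,-5,10,25,40])]
    for x,fv in sorted(R,key=lambda r:r[1]): print(n,np.round(x,4),round(np.degrees(x[2]),1),fv)
E
```

```text
uv [[279.1767956  120.02584889]
 [332.78648351 282.35849742]]
lever top (array([ 0.46992029, -0.33684101, -0.77410907]), np.float64(4410.32167680709))
lever top (array([ 0.46997385, -0.33680601, -0.77402927]), np.float64(4411.56315202954))
lever side (array([ 0.4706082 , -0.3401414 , -0.77029923]), np.float64(9647.335723275215))
top [ 0.5757  0.2972 -0.2589] -14.8 654.1133628733835
top [ 0.5757  0.2972 -0.2585] -14.8 655.7159306496562
top [ 0.5757  0.2971 -0.2694] -15.4 660.9511125898874
top [ 0.5758  0.2971 -0.2721] -15.6 662.093585393329
top [0.5755 0.2971 1.3399] 76.8 662.2825587595373
top [ 0.5753  0.297  -0.0313] -1.8 839.0661895156819
side [ 0.5756  0.2962 -0.2559] -14.7 330.46656150026155
side [0.5755 0.2961 1.3251] 75.9 339.7653590435745
side [ 0.5755  0.2959 -0.2416] -13.8 339.7804512718061
side [ 0.5763  0.2966 -0.3073] -17.6 357.2701201914631
side [ 0.5757  0.2962 -0.5026] -28.8 396.5260621305068
side [0.575  0.2964 0.1604] 9.2 442.86409360056876
```

Both cameras agree. The screw is at (0.5757, 0.2967) with its teeth at −14.8° (about 0.33 rad), and the lever is at (0.470, −0.338) at −44.2°. I'll move over the hub.

Call:
arm_command --pt "18.8 10.4 -10" --pt "18.8 10.4 -10" --pt "18.8 10.4 -10" --pt "18.8 10.4 -10" --pt "18.8 10.4 -10" --pt "18.8 10.4 -10" --pt "18.8 10.4 -10" --pt "18.8 10.4 -10" --pt "18.8 10.4 -10" --pt "18.8 10.4 -10" --pt "18.8 10.4 -10" --pt "18.8 10.4 -10" --pt "18.8 10.4 -10" --pt "0 0 0" --pt "0 0 0" --spin '[8.5, 8.5, 8.5, 8.5, 8.5, 8.5, 8.5, 8.5, 8.5, 8.5, 8.5, 8.5, 8.3, 0, 0]' --jaw 1 --squeeze 60

```text
time: 2.4
tool_pos: [0.4703, -0.3386, 0.2746]
tool_rot: [-3.141, -0.001, 2.368]
contact_force: [-1.5, -0.2, 0.2]
opening: 0.0917
grip_force: 0.0
```

Call:
arm_command --pt "0 0 -20" --pt "0 0 -20" --pt "0 0 -20" --pt "0 0 -20" --pt "0 0 -11" --pt "0 0 0" --pt "0 0 0" --pt "0 0 0" --spin '[0, 0, 0, 0, 0, 0, 0, 0]'

```text
time: 3.2
tool_pos: [0.4705, -0.3392, 0.185]
tool_rot: [3.141, 0.002, 2.369]
contact_force: [0.2, 0.0, -0.5]
opening: 0.0918
grip_force: 0.0
```

Call:
arm_command --pt "0 0 0" --pt "0 0 0" --pt "0 0 0" --pt "0 0 0" --pt "0 0 0" --pt "0 0 0" --pt "0 0 0" --pt "0 0 0" --pt "0 0 0" --pt "0 0 0" --spin '[0, 0, 0, 0, 0, 0, 0, 0, 0, 0]' --jaw -1 --squeeze 60

```text
time: 4.2
tool_pos: [0.4704, -0.3387, 0.1838]
tool_rot: [3.141, 0.0, 2.37]
contact_force: [-0.0, 0.2, 2.3]
opening: 0.0597
grip_force: 60.0
```

Call:
arm_command --pt "0 0 10" --pt "0 0 25" --pt "0 0 40" --pt "0 0 40" --pt "0 0 40" --pt "0 0 40" --pt "0 0 40" --pt "0 0 30" --pt "0 0 0" --pt "0 0 0" --spin '[0, 0, 0, 0, 0, 0, 0, 0, 0, 0]'

```text
time: 5.2
tool_pos: [0.47, -0.3384, 0.4472]
tool_rot: [3.142, -0.002, 2.37]
contact_force: [0.1, 0.7, -8.4]
opening: 0.0597
grip_force: 60.0
```

Call:
arm_command --pt "2 10 0" --pt "3 20 0" --pt "4 25 0" --pt "4 30 0" --pt "5 35 0" --pt "6 35 0" --pt "6 35 0" --pt "6 35 0" --pt "6 35 0" --pt "6 35 0" --pt "6 35 0" --pt "6 35 0" --pt "6 35 0" --pt "6 35 0" --pt "6 35 0" --pt "6 35 0" --pt "6 35 0" --pt "5 35 0" --pt "5 35 0" --pt "4 25 0" --spin '[0, -3, -3, -3, -3, -3, -3, -3, -3, -3, -4, -4, -4, -4, -4, -4, -3, -3, -2, -1.6]'

```text
time: 7.2
tool_pos: [0.5737, 0.2993, 0.4456]
tool_rot: [-3.137, 0.002, 1.313]
contact_force: [0.8, -0.2, -7.1]
opening: 0.0598
grip_force: 60.0
```

Call:
arm_command --pt "1 5 0" --pt "0 0 0" --pt "0 0 0" --pt "0 0 0" --spin '[0, 0, 0, 0]'

```text
time: 7.6
tool_pos: [0.5753, 0.3003, 0.4483]
tool_rot: [-3.141, 0.001, 1.311]
contact_force: [-0.3, -0.7, -6.8]
opening: 0.0595
grip_force: 60.0
```

Run:
```python
from fit import *
t=avg('top',4); s=avg('side',4)
a=t['img'][130:260,150:310]; b=s['img'][40:170,200:360]
im=np.vstack([cv2.resize(x.astype(np.uint8),None,fx=2.3,fy=2.3,interpolation=cv2.INTER_CUBIC) for x in(a,b)])
cv2.imwrite('pics/hold.png',im[:,:,::-1])
# predicted axis/knob pixels for nominal pose
o=observe(); x,y,z=o['tool_pos']; al=o['tool_rot'][2]-np.pi; zu=z-.181
k=np.array([x+.155*np.cos(al),y+.155*np.sin(al),zu+.015])
for n,c in(('top',t),('side',s)):
    P=cloud(c); p=proj(c,[k])[0]; u,v=np.round(p).astype(int); w=P[v-12:v+13,u-12:u+13].reshape(-1,3)
    m=(np.linalg.norm(w-k,axis=1)<.03); w=w[m]
    from scipy.optimize import least_squares
    r=least_squares(lambda q:np.linalg.norm(w-q,axis=1)-.015,k,loss='soft_l1',f_scale=.002).x
    d=r-k; print(n,p,m.sum(),'knob err along,across,z mm',np.round(1000*np.array([d[0]*np.cos(al)+d[1]*np.sin(al),-d[0]*np.sin(al)+d[1]*np.cos(al),d[2]]),1))
    # bar top heights along arm
    for rr in(.05,.08,.11):
        q=np.array([x+rr*np.cos(al),y+rr*np.sin(al),zu+.021]); u,v=np.round(proj(c,[q])[0]).astype(int); print(rr,np.round(P[v-1:v+2,u-1:u+2,2]-zu,3).ravel())
```

```text
top [248.66457268 195.84811905] 105 knob err along,across,z mm [-4.4  1.2  1.3]
0.05 [0.023 0.022 0.021 0.022 0.021 0.021 0.02  0.02  0.021]
0.08 [0.021 0.02  0.022 0.023 0.022 0.022 0.023 0.022 0.022]
0.11 [0.02  0.02  0.021 0.02  0.02  0.022 0.022 0.021 0.021]
side [284.26828172 125.78651356] 78 knob err along,across,z mm [-2.2  1.9  1.1]
0.05 [0.018 0.017 0.018 0.018 0.019 0.018 0.019 0.019 0.019]
0.08 [0.021 0.021 0.021 0.023 0.024 0.021 0.021 0.022 0.02 ]
0.11 [0.021 0.022 0.02  0.024 0.019 0.023 0.021 0.022 0.023]
```

View pics/hold.png

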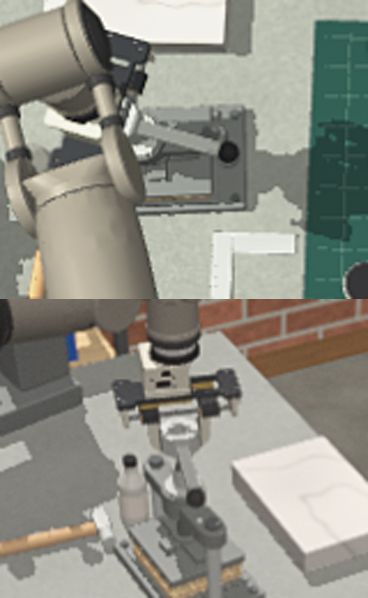

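The lever hangs level, but the hub sits about 3 mm back along the arm relative to the TCP. I'll correct for that and lower it over the nose.

Call:
arm_command --pt "-1.7 -5.6 0" --pt "0 0 0" --pt "0 0 -10" --pt "0 0 -8" --pt "0 0 -5" --pt "0 0 -4" --pt "0 0 0" --pt "0 0 0" --pt "0 0 0" --spin '[0, 0, 0, 0, 0, 0, 0, 0, 0]'

```text
time: 8.9
tool_pos: [0.5737, 0.2958, 0.4222]
tool_rot: [3.141, -0.0, 1.312]
contact_force: [-0.4, -0.4, -7.9]
opening: 0.0595
grip_force: 60.0
```

Call:
arm_command --pt "0 0 -4" --pt "0 0 -3" --pt "0 0 0" --pt "0 0 0" --spin '[0, 0, 0, 0]'

```text
time: 9.3
tool_pos: [0.5736, 0.2957, 0.4146]
tool_rot: [-3.141, 0.0, 1.312]
contact_force: [0.1, -0.7, -7.2]
opening: 0.0598
grip_force: 60.0
```

Call:
arm_command --pt "0 0 -2" --pt "0 0 -2" --pt "0 0 0" --pt "0 0 0" --spin '[0, 0, 0, 0]'

```text
time: 9.7
tool_pos: [0.5737, 0.2957, 0.4107]
tool_rot: [3.142, 0.0, 1.312]
contact_force: [-0.4, -0.2, -7.1]
opening: 0.0594
grip_force: 60.0
```

Call:
arm_command --pt "0 0 -2" --pt "0 0 -2" --pt "0 0 -2" --pt "0 0 0" --pt "0 0 0" --spin '[0, 0, 0, 0, 0]'

```text
time: 10.2
tool_pos: [0.5737, 0.2957, 0.4046]
tool_rot: [-3.142, 0.0, 1.312]
contact_force: [1.3, -1.3, -8.1]
opening: 0.0599
grip_force: 60.0
```

It has engaged the spline with no resistance, so I'll keep going down.

Call:
arm_command --pt "0 0 -3" --pt "0 0 -4" --pt "0 0 -4" --pt "0 0 -4" --pt "0 0 -3" --pt "0 0 -2" --pt "0 0 0" --pt "0 0 0" --spin '[0, 0, 0, 0, 0, 0, 0, 0]'

```text
time: 11.0
tool_pos: [0.5737, 0.2956, 0.3845]
tool_rot: [-3.142, 0.0, 1.312]
contact_force: [1.8, -0.1, -8.7]
opening: 0.0599
grip_force: 60.0
```

Call:
arm_command --pt "0 0 -1.5" --pt "0 0 -1.5" --pt "0 0 -1" --pt "0 0 0" --pt "0 0 0" --spin '[0, 0, 0, 0, 0]'

```text
time: 11.5
tool_pos: [0.5736, 0.2957, 0.3809]
tool_rot: [3.141, -0.0, 1.312]
contact_force: [2.3, -0.3, -4.8]
opening: 0.0595
grip_force: 60.0
```

Call:
arm_command --pt "0 0 -0.5" --pt "0 0 0" --pt "0 0 0" --spin '[0, 0, 0]'

```text
time: 11.8
tool_pos: [0.5736, 0.2957, 0.3809]
tool_rot: [3.141, -0.001, 1.312]
contact_force: [0.5, -0.4, -1.3]
opening: 0.0599
grip_force: 60.0
```

Call:
arm_command --pt "0 0 0" --pt "0 0 0" --pt "0 0 0" --pt "0 0 0" --pt "0 0 0" --pt "0 0 0" --pt "0 0 0" --pt "0 0 0" --pt "0 0 0" --pt "0 0 0" --spin '[0, 0, 0, 0, 0, 0, 0, 0, 0, 0]' --jaw 1

```text
time: 12.8
tool_pos: [0.5736, 0.2957, 0.3802]
tool_rot: [3.142, -0.0, 1.312]
contact_force: [0.8, -0.1, 0.7]
opening: 0.092
grip_force: 0.0
```

Released. I'll check that it's home from the bar's height before swinging.

Run:
```python
from fit import *
al=np.radians(-104.8)
for n in('top','side'):
    c=avg(n,4); P=cloud(c)
    for rr in(.05,.08,.11,.13,.155):
        q=np.array([.5744+rr*np.cos(al),.2977+rr*np.sin(al),.221 if rr<.15 else .23]); u,v=np.round(proj(c,[q])[0]).astype(int); print(n,rr,np.round(np.nanmedian(P[v-1:v+2,u-1:u+2,2]),4))
```

```text
top 0.05 0.2219
top 0.08 0.2214
top 0.11 0.2218
top 0.13 0.2237
top 0.155 0.2295
side 0.05 0.2218
side 0.08 0.2208
side 0.11 0.2211
side 0.13 0.2236
side 0.155 0.2283
```

The hub is home: bar top reads 0.2213 against 0.221 expected. I'll centre on the hub axis, regrip and turn clockwise by about 41° plus backlash.

Call:
arm_command --pt "0.8 2.5 1" --pt "0 0 0" --pt "0 0 0" --spin '[0, 0, 0]'

```text
time: 13.5
tool_pos: [0.5744, 0.2983, 0.3812]
tool_rot: [3.141, -0.0, 1.312]
contact_force: [0.1, -0.3, 0.2]
opening: 0.0916
grip_force: 0.0
```

Call:
arm_command --pt "0 0 0" --pt "0 0 0" --pt "0 0 0" --pt "0 0 0" --pt "0 0 0" --pt "0 0 0" --pt "0 0 0" --pt "0 0 0" --pt "0 0 0" --pt "0 0 0" --spin '[0, 0, 0, 0, 0, 0, 0, 0, 0, 0]' --jaw -1 --squeeze 45

```text
time: 14.5
tool_pos: [0.5744, 0.2982, 0.3812]
tool_rot: [3.142, 0.0, 1.312]
contact_force: [-0.2, 0.6, -0.5]
opening: 0.0599
grip_force: 45.0
```

Call:
arm_command --pt "0 0 0" --pt "0 0 0" --pt "0 0 0" --pt "0 0 0" --pt "0 0 0" --pt "0 0 0" --pt "0 0 0" --pt "0 0 0" --spin '[-4, -4, -4, -4, -4, 0, 0, 0]'

```text
time: 15.3
tool_pos: [0.5752, 0.2976, 0.3813]
tool_rot: [3.139, -0.001, 0.963]
contact_force: [4.7, -2.5, -1.4]
opening: 0.06
grip_force: 45.0
```

Turning smoothly; I'll continue in small steps to the stop.

Call:
arm_command --pt "0 0 0" --pt "0 0 0" --pt "0 0 0" --pt "0 0 0" --pt "0 0 0" --pt "0 0 0" --pt "0 0 0" --spin '[-4, -4, -4, -4, -4, 0, 0]'

```text
time: 16.0
tool_pos: [0.5755, 0.2973, 0.3814]
tool_rot: [3.139, -0.002, 0.613]
contact_force: [6.0, -3.5, -1.4]
opening: 0.0599
grip_force: 45.0
```

```bash
python3 -c "
from h import *
o=observe();print(o['torque'],o['tool_rot'],o['opening'])"
```

```text
[-0.47993675 -0.97692461  0.07027875] [ 3.13863796e+00 -2.04827520e-03  6.13425729e-01] 0.059857470885851846
```

Call:
arm_command --pt "0 0 0" --pt "0 0 0" --pt "0 0 0" --pt "0 0 0" --pt "0 0 0" --spin '[-2, -2, -2, 0, 0]'

```text
time: 16.5
tool_pos: [0.5756, 0.2972, 0.3813]
tool_rot: [3.139, -0.002, 0.509]
contact_force: [5.6, -4.1, -1.3]
opening: 0.0596
grip_force: 45.0
```

```bash
python3 -c "
from h import *
o=observe();print(o['torque'],o['tool_rot'],o['opening'])"
```

```text
[-0.57597217 -1.02209297  0.15324392] [ 3.13856415e+00 -2.31274863e-03  5.08754386e-01] 0.05957254564823505
```

Call:
arm_command --pt "0 0 0" --pt "0 0 0" --pt "0 0 0" --pt "0 0 0" --pt "0 0 0" --spin '[-2, -2, 0, 0, 0]'

```text
time: 17.0
tool_pos: [0.5756, 0.2972, 0.3813]
tool_rot: [3.138, -0.003, 0.441]
contact_force: [7.3, -5.4, -1.6]
opening: 0.0597
grip_force: 45.1
```

```bash
cat > ang.py <<'E'
from fit import *
print(observe()['torque'],np.degrees(observe()['tool_rot'][2])-180)
for n in('top','side'):
    c=avg(n,4); Z=cloud(c); al=np.radians(-150)
    # bar points by height & radius
    d=Z[...,:2]-[.575,.2972]; r=np.hypot(d[...,0],d[...,1]); m=(r>.06)&(r<.165)&(Z[...,2]>.212)&(Z[...,2]<.234)&(np.degrees(np.arctan2(d[...,1],d[...,0]))<-80)
    q=Z[m][:,:2]; l=cv2.fitLine(q.astype(np.float32),cv2.DIST_HUBER,0,1e-4,1e-4).ravel()
    print(n,m.sum(),'angle',(np.degrees(np.arctan2(l[1],l[0]))%180)-180,'z bar',np.median(Z[m&(r<.13)][:,2]))
E
python3 ang.py
```

```text
[-0.62608387 -1.10592721  1.20205312] -154.7341143614642
top 191 angle -157.12755 z bar 0.2211926118662646
side 139 angle -154.55354 z bar 0.22058913693658178
```

The torque jumped to 1.2 N m, against 0.35 N m for screw friction, so the press is at its stop. I'll relax the twist slightly, release and retreat upward.

Call:
arm_command --pt "0 0 0" --pt "0 0 0" --pt "0 0 0" --pt "0 0 0" --pt "0 0 0" --pt "0 0 0" --pt "0 0 0" --pt "0 0 0" --pt "0 0 0" --pt "0 0 0" --spin '[0, 0, 0, 0, 0, 0, 0, 0, 0, 0]' --jaw 1

```text
time: 18.4
tool_pos: [0.5744, 0.2982, 0.3813]
tool_rot: [3.141, -0.0, 0.44]
contact_force: [0.2, -0.3, -0.3]
opening: 0.092
grip_force: 0.0
```

Call:
arm_command --pt "0 0 5" --pt "0 0 15" --pt "0 0 30" --pt "0 0 30" --pt "0 -20 30" --pt "-10 -40 10" --pt "-10 -40 0" --pt "-10 -40 0" --pt "-10 -40 0" --pt "-10 -40 0" --pt "-10 -40 0" --pt "-10 -40 0" --pt "0 0 0" --pt "0 0 0" --pt "0 0 0" --spin '[0, 0, 0, 0, 0, 0, 0, 0, 0, 0, 0, 0, 0, 0, 0]'

```text
time: 19.9
tool_pos: [0.5046, -0.001, 0.5015]
tool_rot: [-3.141, -0.001, 0.44]
contact_force: [0.4, 0.5, 0.4]
opening: 0.092
grip_force: 0.0
```

```bash
python3 ang.py
python3 - <<'E'
from fit import *
for n in('top','side'):
    c=load(n); P=cloud(c)
    u,v=proj(c,[[.575,.297,.234]])[0].astype(int)
    print(n,hfit(c,lambda x,y,a:lever_sl(x,y,a,.2),(.575,.297,np.radians(-153)),(u-45,v-40,u+45,v+45),.207,cap=.01))
c=load('top');cv2.imwrite('pics/end.png',c['img'].astype(np.uint8)[:,:,::-1])
E
```

```text
[-0.0076866  -0.0168524   0.02996018] -154.77587668087392
top 226 angle -151.4108 z bar 0.22129890602787738
side 140 angle -149.87166 z bar 0.21997119550477984
top (array([ 0.57518605,  0.29733199, -2.65546506]), np.float64(2920.426871678756))
side (array([ 0.58111861,  0.29591058, -2.69023738]), np.float64(29292.35199771335))
```

View pics/end.png

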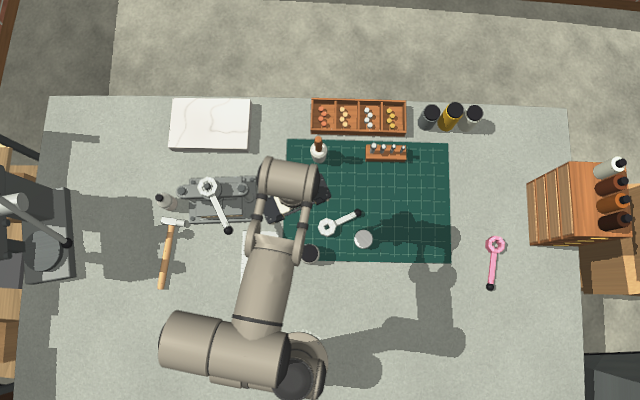

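The lever is seated at (208,186) with its handle at about −151.5°. Less roughly 4.5° of spline play, that puts the screw at its 60° stop. The other objects look undisturbed, so I'll hand in.

```bash
python3 -c "
from cell import *
print(hand_in())"
```

```text
the job is handed in; nothing more can be done
None
```

The splined lever is home on the screw and was let go with its handle over the press's right side; I then swung it clockwise to the closed stop and handed in, but the hand-in returned no verdict (closure was judged from the torque jump at the stop and the lever's final angle).

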